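# Fetch the small tin from behind the bottles

## Task

The small red tin is boxed in on the plywood store board: move the glue bottle, the oil bottle and the wooden block with the hole over to the black rubber mat and leave all three standing there while you fetch the tin and lay it flat in the steel tray beside the jar. Then put the two bottles and the block back on the board, each just where and as it stood at the start. Keep everything upright, and leave the grey abrasive block and the jar where they are.

Things in the scene. Friction and masses are not known exactly. Their poses are not given: they have to be found in the camera images.
- store_board: fixed plywood board, top 10 mm above the bench, 8 mm high edge strips at back and sides; origin on its underside below the tin; spans x -93 to +107, y -115 to +115 mm. x points to its back, y to its left. Places in its frame, within 4 mm: tin (0,0); one bottle (0,+72), the other (0,-72), on cork discs, either way round; wooden block in front (-57,0); grey block behind (75,0)
- glue_bottle: white round glue bottle with blue cap, 64 mm diameter, 151 mm high, body straight up to about 95 mm height; 0.25 kg. Origin at the centre of its underside, z up
- oil_bottle: blue round oil bottle with a red pointed spout, 52 mm diameter, 165 mm high, body straight up to about 85 mm height; 0.3 kg. Origin at the centre of its underside, z up
- hole_block: brown hardwood block standing on edge, 34 (x) x 113 (y) x 106 (z) mm, with a hole of about 55 mm bored through it along x at its middle, solid wood above 75 mm height; 0.4 kg. Origin at the centre of its underside; it stands across in front of the tin, its axes nearly parallel to the board's at the start
- small_tin: small flat red tin, the thing to fetch, 36 (x) x 50 (y) x 18 (z) mm, 0.08 kg; origin at the centre of its underside, z up; at the start turned up to 0.15 rad from the board
- side_mat: fixed flat black rubber mat, the place to set things aside, 170 (x) x 250 (y) x 4 (z) mm; origin at the centre of its underside; it lies to the left or the right of the board
- parts_tray: fixed steel tray on the other side of the board, 130 (x) x 190 (y) mm outside, walls 3 mm thick and 14 mm high, floor 3 mm above the bench; origin at the centre of its underside. The jar stands in its -y half near (0, -55) mm; the half round (0, +45) mm is free
- bits_jar: clear round jar with odd bits, 66 mm diameter, about 40 mm high to the eye, solid to the touch up to 55 mm, standing in the tray; leave it. Origin at the centre of its underside
- grey_block: grey abrasive block, 48 (x) x 56 (y) x 22 (z) mm, on the board behind the tin; leave it. Origin at the centre of its underside
There are look-alikes about, which are no part of the job. Leave any purple or yellow look-alike of the small_tin alone. There is more than one size of the oil_bottle; the one meant has the size given above.

How it is judged:
By the outcome, as a careful person would: the job done as asked, in the order asked, and still so for the second after the job is handed in, with the robot touching nothing.
It also fails if it takes over 144 s, if anything falls off the work surface, if the arm or the gripper's body presses on something with over 40 N, if the wrist force passes 120 N, or if a joint passes its speed limit or range.

## Robot

A 6-joint arm with a two-finger parallel gripper is mounted at the origin on a cart in front of the work surface, level with it; the furniture and walls round the work are solid. World frame = base frame: x ahead of the robot, y to its left, z up, the work surface at z = 0. Lengths are in m, angles in rad, forces in N, time in s.
With the tool pointing down it reaches from about 0.35 to 0.95 m from the base axis. Payload 17.4 kg.
Tool frame: the origin (TCP) lies between the finger pads; the fingertips stand 25 mm ahead of it and the grasp point (between the pads) lies 6 mm ahead of it; z points along the fingers, y is the line along which they close (so a half turn about z gives the same grasp; the last joint's range is limited). The gripper opens to 93 mm and grips with 3 to 60 N. Pads are 15 mm wide; open, the fingers measure 128 mm over their backs; the gripper's body (75 mm by 188 mm) begins 65 mm behind the grasp point.
Start: joints at [1.277, 0.116, 1.442, -0, 1.584, -0.038], TCP at [0.171, 0.653, 0.244] pointing down, gripper open.
Joint ranges: [-2.83, 2.83], [-0.83, 2.19], [0.07, 2.5], [-1.14, 4.28], [0.01, 3], [-2.97, 2.97]. Speed limits (rad/s): [1.89, 1.89, 2.22, 3.14, 3.14, 3.14].

## Interface

Orientations are given as a unit quaternion [x, y, z, w].
In Python, from cell import manip gives the robot as it stands.
- The arm moves only by the tool send_rows, never from a script. Its argument "steps" is one flat list of numbers, 5 for each row, row after row: the closure, from 0 (fully open) to 1 (shut), then the shift along the tool's x, y, z in m, then the turn about the tool's z in units of 8 degrees (1.0 is 8 degrees). A call has 1 to 12 rows; each row is the pose to reach, as a shift and turn from the pose commanded when the call began, along the tool's axes at that moment; what a row does not reach only later rows make up. A row lasts 1/8 s, in which the tool goes at most 62.5 mm and 10.7 degrees, less where a joint would pass 70% of its speed; a pose out of reach is approached as far as the arm can. A call with a gripper value outside its range is refused whole. The fingers move at their own pace and stop on an object; "newtons" is the grip in N (left out, the last holds). Time passes only in rows, so rows that repeat a pose let the fingers close. It gives the time, the measured TCP pose, the force, the opening and the grip force at its end, in the units of the state.
- manip.sense(): the state, without advancing time (a new reading comes with each control period).
- manip.read_camera(name): name is "scene" or "top" or "wrist"; returns a dict with "pixels" (480x640x3 uint8, blue, green, red), "fx", "fy", "cx", "cy" (pixels), "R" (3x3) and "t" (3): a world point X has camera coordinates R X + t; the wrist camera has in their place "mount" (4x4, takes a point from camera to tool coordinates, whose origin is the TCP and whose axes are the flange's). Camera axes: x right, y down, z forward; pixel columns grow to the right and rows downward; lengths in m; the calibration is good to about 2 mm. A picture is of the moment at which its call begins: read the wrist's pose just before it. There is no depth.
- manip.job_done(): hands the job in; it is judged then, once.
The state is a dict: "time_s": time; "joints": joint angles; "joint_velocities": joint speeds; "joint_efforts": joint torques, N m; "eef_pos": TCP position; "tool_rot": TCP orientation; "wrist_force": force on the tool from outside, world axes, zero at the start; "moment": the same for the moment, N m; "grip_width": opening from 0.0 (shut) to 1.0 (fully open); "grasp_force": force on a finger pad.
Only numpy, scipy, OpenCV 4.12 (cv2) and the standard library are available. Lean on these libraries where they do the work, as an engineer would, in place of code of your own. Each camera call takes 0.05 s, during which the arm holds its last target. There are 200 camera calls.

## Working session

There is one attempt and no reset: what is moved stays moved. The work goes in short steps, Python scripts to look and compute and a tool call to move; the robot and the scene stay as the last step left them, time stands still between calls to the robot, and variables do not carry over. Pictures are saved under pics/ and viewed, at most 14 in all, crops included, and the job is handed in when it is done.

Besides the shell and the picture viewer there is one more tool, called after "Call:" in YAML: its name, and indented under it one key for each argument. send_rows: Moves the arm, as the interface text tells. Its arguments: {"type":"object","properties":{"steps":{"type":"array"},"newtons":{"type":"number"}},"required":["steps"]}

```bash
mkdir -p pics; ls; python3 - <<'E'
from cell import manip
import cv2,json
for n in("scene","top"):
    c=manip.read_camera(n); cv2.imwrite(f"pics/{n}0.png",c["pixels"]); print(n,c["fx"],c["fy"],c["cx"],c["cy"],c["R"],c["t"])
c=manip.read_camera("wrist");print(c["mount"],c["fx"])
print(manip.sense())
E
```

```text
pics
scene 617.1223018827834 617.1223018827834 311.46795168609754 240.77865628693903 [[ 0.87670082 -0.48075267 -0.01650881]
 [-0.35064775 -0.61519419 -0.70610358]
 [ 0.32930506  0.62483036 -0.70791609]] [-0.50339148  0.16506918  1.56488429]
top 608.3010778257873 608.3010778257873 325.25499327824406 246.79421337073524 [[ 3.29262803e-01 -9.44238188e-01 -5.01557739e-04]
 [-9.16928024e-01 -3.19612630e-01 -2.38936740e-01]
 [ 2.25452890e-01  7.91328729e-02 -9.71035006e-01]] [-0.25056399  0.45213563  1.66030508]
[[ 1.31006315e-03 -9.62936290e-01 -2.69725760e-01  7.42256808e-02]
 [ 9.99998801e-01  1.48431490e-03 -4.42075313e-04  3.18695750e-04]
 [ 8.26048326e-04 -2.69724858e-01  9.62937079e-01 -1.40256981e-01]
 [ 0.00000000e+00  0.00000000e+00  0.00000000e+00  1.00000000e+00]] 381.65745065088686
{'time_s': 0.15, 'joints': array([ 1.27719112e+00,  1.16345536e-01,  1.44211620e+00,  1.82524064e-06,
        1.58397666e+00, -3.78172360e-02]), 'joint_velocities': array([ 0.00053322, -0.00206291, -0.00320851, -0.00039231,  0.00014083,
        0.00081707]), 'joint_efforts': array([ 5.12651932e-04, -7.21761346e+01, -6.22960424e+01,  7.80456467e-02,
        2.23437493e-02, -8.50468564e-05]), 'eef_pos': array([0.17076136, 0.65290652, 0.24309244]), 'tool_rot': array([ 1.27545588e-01,  9.91832619e-01, -4.16925057e-04, -7.06538054e-05]), 'wrist_force': array([ 0.61258631, -0.33891983,  0.05225977]), 'moment': array([ 0.00280759, -0.00964718,  0.02153746]), 'grasp_force': 0.0, 'grip_width': 1.0060987655848312}
```

View pics/scene0.png

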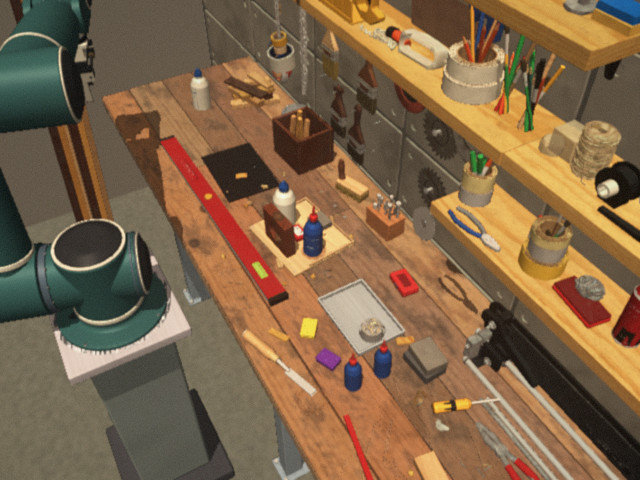

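View pics/top0.png

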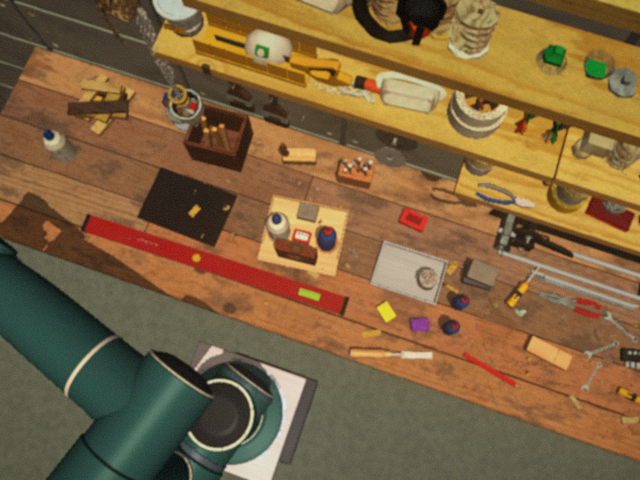

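The top view shows the board around (305,235), with the glue bottle at (277,225), the oil bottle at (327,238), the block at (296,250), the tin at (301,236) and the grey block at (308,211). The mat is at (187,207) with a chip on it at (195,211). The tray is at (410,272) with the jar at (427,278).

Look-alikes:
- Oil bottles at (461,302) and (452,326) are off the board.
- The yellow tin is at (386,311) and the purple one at (420,324).
- A red object is at (413,219).

The things meant are the ones on the board. I'll confirm that in a crop.

```bash
cat > h.py <<'E'
import numpy as np, cv2
from scipy.spatial.transform import Rotation as Ro
from cell import manip
def cam(n):
    s=manip.sense(); c=manip.read_camera(n)
    if n=="wrist":
        T=np.eye(4); T[:3,:3]=Ro.from_quat(s["tool_rot"]).as_matrix(); T[:3,3]=s["eef_pos"]
        M=T@np.array(c["mount"]); c["R"]=M[:3,:3].T; c["t"]=-M[:3,:3].T@M[:3,3]
    c["R"]=np.array(c["R"]); c["t"]=np.array(c["t"]); return c
def ray(c,u,v,z):
    o=-c["R"].T@c["t"]; d=c["R"].T@np.array([(u-c["cx"])/c["fx"],(v-c["cy"])/c["fy"],1])
    return (o+d*(z-o[2])/d[2])[:3]
def proj(c,X):
    p=c["R"]@np.array(X)+c["t"]; return np.array([c["fx"]*p[0]/p[2]+c["cx"],c["fy"]*p[1]/p[2]+c["cy"]])
def blob(c,lo,hi,box=None,k=3):
    "largest HSV blob in box (u0,v0,u1,v1): contour, centre, area"
    m=cv2.inRange(cv2.cvtColor(c["pixels"],cv2.COLOR_BGR2HSV),lo,hi)
    if box is not None:
        w=np.zeros_like(m); w[box[1]:box[3],box[0]:box[2]]=1; m=m*w
    m=cv2.morphologyEx(m,cv2.MORPH_CLOSE,np.ones((k,k)))
    cs=cv2.findContours(m,cv2.RETR_EXTERNAL,cv2.CHAIN_APPROX_NONE)[0]
    return max(cs,key=cv2.contourArea) if cs else None
E
python3 - <<'E'
from h import *
c=cam("top"); p=c["pixels"]
cv2.imwrite("pics/crop1.png",cv2.resize(p[165:345,130:480],(800,411),interpolation=cv2.INTER_CUBIC))
for n,(u,v),z in [("board",(305,235),.01),("glue cap",(278,219),.151),("oil tip",(328,231),.165),("block",(296,243),.106),("tin",(301,236),.028),("grey",(308,211),.032),("chip",(195,211),.004),("bot2",(461,297),.1),("bot3",(452,322),.1)]:
    print(n,ray(c,u,v,z).round(3))
for n,lo,hi,box,z in [("mat",(0,0,0),(180,255,45),(135,165,240,245),.004),("board",(15,40,140),(35,150,255),(250,185,360,285),.01),("tray",(0,0,90),(180,60,200),(365,235,450,305),.014)]:
    k=blob(c,lo,hi,box,7); r=cv2.minAreaRect(k); print(n,r)
    print(np.array([ray(c,*q,z)[:2] for q in cv2.boxPoints(r)]).round(3).tolist(), ray(c,*r[0],z)[:2].round(3))
E
```

```text
board [ 0.534 -0.017  0.01 ]
glue cap [0.518 0.05  0.151]
oil tip [ 0.527 -0.089  0.165]
block [ 0.481 -0.013  0.106]
tin [ 0.523 -0.009  0.028]
grey [ 0.599 -0.003  0.032]
chip [0.497 0.315 0.004]
bot2 [ 0.488 -0.482  0.1  ]
bot3 [ 0.415 -0.478  0.1  ]
mat ((186.53753662109375, 205.90347290039062), (82.01641082763672, 53.79737854003906), 21.25050163269043)
[[0.428, 0.466], [0.592, 0.473], [0.58, 0.222], [0.418, 0.22]] [0.504 0.344]
board ((308.16436767578125, 233.5810546875), (101.7961654663086, 80.801025390625), 18.121862411499023)
[[0.419, 0.119], [0.663, 0.133], [0.664, -0.17], [0.424, -0.174]] [ 0.541 -0.024]
tray ((408.82147216796875, 272.1828918457031), (68.04116821289062, 45.563968658447266), 17.744670867919922)
[[0.459, -0.239], [0.593, -0.237], [0.596, -0.431], [0.462, -0.43]] [ 0.527 -0.335]
```

View pics/crop1.png

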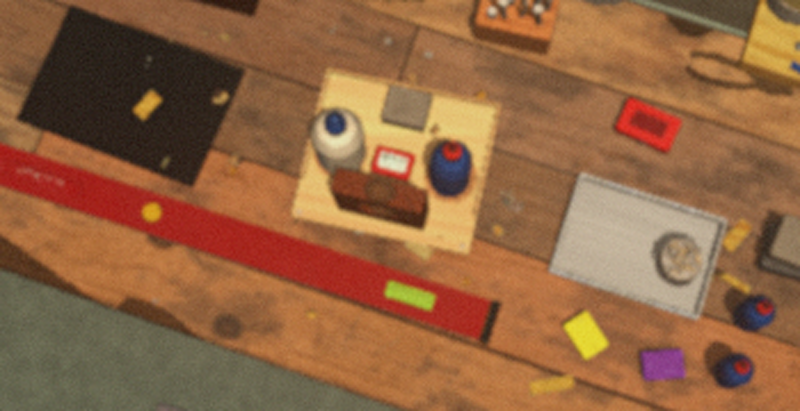

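The crop confirms it. The red tin with the white label is boxed in at crop (393,161), and the tall oil bottle at (450,165) is on the board. The off-board bottles are the smaller ones, and the yellow, purple and other red look-alikes are off the board. The mat is to the left at about (0.504, 0.344) and the tray to the right at (0.527, -0.335). Next I go above the board for a wrist view.

Call:
send_rows:
  steps: [0,-0.03,-0.04,-0.05,0,0,-0.07,-0.09,-0.056,-0.5,0,-0.11,-0.14,-0.056,-1,0,-0.15,-0.19,-0.056,-1.5,0,-0.19,-0.24,-0.056,-1.84,0,-0.23,-0.29,-0.056,-1.84,0,-0.27,-0.34,-0.056,-1.84,0,-0.31,-0.39,-0.056,-1.84,0,-0.35,-0.44,-0.056,-1.84,0,-0.39,-0.49,-0.056,-1.84,0,-0.42,-0.54,-0.056,-1.84,0,-0.449,-0.575,-0.056,-1.84]
  newtons: 15

```text
time_s: 1.7
eef_pos: [0.4598, -0.0191, 0.3]
tool_rot: [-0.0, 1.0, 0.0, 0.0]
wrist_force: [0.4, 0.3, 0.4]
grip_width: 1.002
grasp_force: 0.0
```

Call:
send_rows:
  steps: [0,0,0,0,0,0,0,0,0,0,0,0,0,0,0]

```text
time_s: 2.08
eef_pos: [0.4594, -0.0157, 0.2998]
tool_rot: [-0.001, 1.0, 0.0, 0.0]
wrist_force: [-0.3, 0.2, 0.6]
grip_width: 1.001
grasp_force: 0.0
```

```bash
cat >> h.py <<'E'
def go(x,y,z,a=None):
    "shift in tool axes and turn units to world target (a = world angle of tool y, deg, mod 180)"
    s=manip.sense(); R=Ro.from_quat(s["tool_rot"]).as_matrix(); d=R.T@(np.array([x,y,z])-s["eef_pos"])
    b=np.degrees(np.arctan2(R[1,1],R[0,1])); t=0 if a is None else ((a-b+90)%180-90)/-8
    print("t",round(s["time_s"],2),"at",s["eef_pos"].round(4),"ang",b.round(2),"j6",s["joints"][5].round(2),"-> shift",d.round(4),"turn",round(t,3),"w",round(s["grip_width"],3),"gf",round(s["grasp_force"],1),"F",s["wrist_force"].round(1))
E
python3 - <<'E'
from h import *
go(.527,-.017,.3,90)
c=cam("wrist"); cv2.imwrite("pics/w1.png",c["pixels"]); np.savez("pics/w1.npz",**c)
E
```

```text
t 2.08 at [ 0.4594 -0.0157  0.2998] ang 90.16 j6 -1.66 -> shift [-0.0676 -0.0015 -0.0002] turn 0.02 w 1.001 gf 0.0 F [-0.3  0.2  0.6]
```

View pics/w1.png

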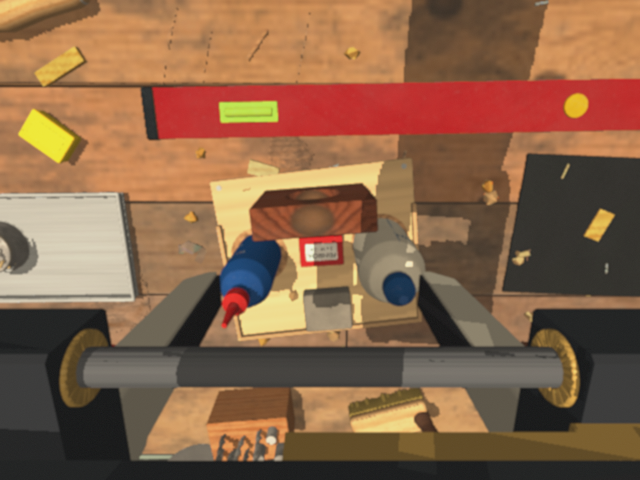

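The wrist view has the robot side at the top and +y to the right. The oil bottle's spout tip is at about (229,322), the glue cap at (399,288), the block at (313,210), the tin at (321,250) and the grey block at (327,308). I'll enlarge it to pick features.

```bash
python3 - <<'E'
import cv2
p=cv2.imread("pics/w1.png"); cv2.imwrite("pics/crop2.png",cv2.resize(p[150:345,200:440],(738,600),interpolation=cv2.INTER_CUBIC))
E
```

```text
(no output)
```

View pics/crop2.png

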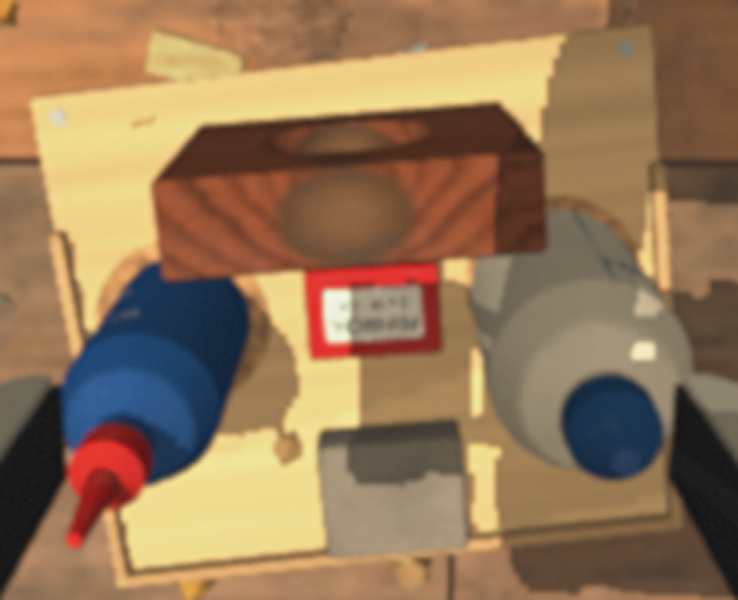

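The crop shows these features in crop pixels:

| Feature | Position |
|---|---|
| Block top face | (155,183), (543,152), (545,250), (163,280) |
| Tin top | (306,272), (440,268), (440,350), (312,358) |
| Glue cap centre | (612,426) |
| Oil spout tip | (75,541) |
| Board corners | (30,100), (652,28), (683,525), (122,585) |

The board is turned slightly.

```bash
python3 - <<'E'
from h import *
c=dict(np.load("pics/w1.npz")); s=738/240
def Q(pts,z):
    q=np.array([ray(c,200+u/s,150+v/s,z)[:2] for u,v in pts]); return q
def rep(n,q):
    m=q.mean(0); e=[np.linalg.norm(q[(i+1)%4]-q[i])*1e3 for i in range(4)]
    an=[np.degrees(np.arctan2(*(q[(i+1)%4]-q[i])[::-1])) for i in range(4)]
    print(n,m.round(4),"sides",np.round(e,1),"ang",np.round(an,1))
rep("block top",Q([(155,183),(543,152),(545,250),(163,280)],.116))
rep("tin top",Q([(306,272),(440,268),(440,350),(312,358)],.028))
rep("grey top",Q([(320,433),(460,424),(468,545),(328,555)],.032))
b=np.vstack([Q([(30,100),(652,28)],.010),Q([(683,525),(122,585)],.018)]); rep("board",b)
print("glue cap",Q([(612,426)],.162),Q([(612,426)],.164)); print("oil tip",Q([(75,541)],.176),Q([(75,541)],.178))
# side silhouettes bisector: glue body edges near mid height and top-camera cross-check
t=cam("top")
for lo,hi,box,n,z in [((100,80,30),(130,255,255),(268,210,290,230),"gluecap",.155),((0,120,80),(8,255,255),(320,222,336,238),"oilred",.15)]:
    k=blob(t,lo,hi,box,1); 
    if k is not None: u,v=k[:,0].mean(0); print(n,u,v,cv2.contourArea(k),ray(t,u,v,z).round(4))
# oil: spout collar & body edges via blue mask
h=blob(c,(100,80,30),(130,255,255),(215,230,290,320),3); print("oil blue",cv2.boundingRect(h),cv2.minAreaRect(h))
h=blob(c,(100,80,30),(130,255,255),(375,265,425,310),3); print("cap",cv2.fitEllipse(h), ray(c,*cv2.fitEllipse(h)[0],.155).round(4))
E
```

```text
block top [ 0.4655 -0.0201] sides [109.4  28.5 110.3  28.6] ang [  94.9    3.7  -85.1 -177.9]
tin top [ 0.5237 -0.0125] sides [49.1 31.9 47.9 33.6] ang [  92.     1.2  -85.9 -176.7]
grey top [ 0.594  -0.0046] sides [52.9 51.  54.6 51.6] ang [  94.2    5.   -85.2 -176.9]
board [ 0.5323 -0.0137] sides [228.2 196.3 227.2 197.5] ang [  96.8    7.1  -82.9 -172.7]
glue cap [[0.50911118 0.04760333]] [[0.50822019 0.04714795]]
oil tip [[ 0.53475363 -0.08844489]] [[ 0.53362116 -0.08789391]]
oilred 328.3888888888889 230.94444444444446 21.0 [ 0.5313 -0.0891  0.15  ]
oil blue (219, 237, 61, 69) ((250.05523681640625, 268.3695373535156), (51.255374908447266, 68.29326629638672), 22.932100296020508)
cap ((398.646728515625, 288.4140625), (29.267902374267578, 32.149742126464844), 147.4410400390625) [0.5121 0.0489 0.155 ]
```

```bash
python3 - <<'E'
from h import *
t=cam("top")
for p in [(300,85),(460,185)]:
    print([ray(t,*p,z)[:2].round(2).tolist() for z in (.2,.4,.6)])
k=blob(t,(95,50,10),(135,255,160),(265,208,292,232),1); print(None if k is None else (k[:,0].mean(0),cv2.contourArea(k)))
go(.60,-.015,.30,96.9-0)
E
```

```text
[[0.89, 0.12], [0.79, 0.07], [0.69, 0.03]]
[[0.75, -0.38], [0.67, -0.36], [0.59, -0.34]]
None
t 2.23 at [ 0.4595 -0.0159  0.2998] ang 90.17 j6 -1.66 -> shift [-1.405e-01  5.000e-04 -1.000e-04] turn -0.842 w 1.001 gf 0.0 F [-0.2  0.2  0.5]
```

Call:
send_rows:
  steps: [0,-0.02,0,0,-0.2,0,-0.05,0,0,-0.4,0,-0.08,0,0,-0.6,0,-0.11,0,0,-0.84,0,-0.125,0,0,-0.84,0,-0.125,0,0,-0.84,0,-0.125,0,0,-0.84]

```text
time_s: 3.1
eef_pos: [0.584, -0.0166, 0.2999]
tool_rot: [-0.059, 0.998, -0.0, 0.0]
wrist_force: [-0.9, 0.7, 0.5]
grip_width: 0.997
grasp_force: 0.0
```

```bash
python3 - <<'E'
from h import *
go(.60,-.015,.30,96.9)
c=cam("wrist"); np.savez("pics/w2.npz",**c)
print(-c["R"].T@c["t"])
p=c["pixels"]; cv2.imwrite("pics/crop3.png",cv2.resize(p[20:260,160:480],(800,600),interpolation=cv2.INTER_CUBIC))
E
```

```text
t 3.1 at [ 0.584  -0.0166  0.2999] ang 96.77 j6 -1.76 -> shift [-0.016  -0.0003 -0.    ] turn -0.016 w 0.997 gf 0.0 F [-0.9  0.7  0.5]
[ 0.51037244 -0.02511926  0.44018714]
```

View pics/crop3.png

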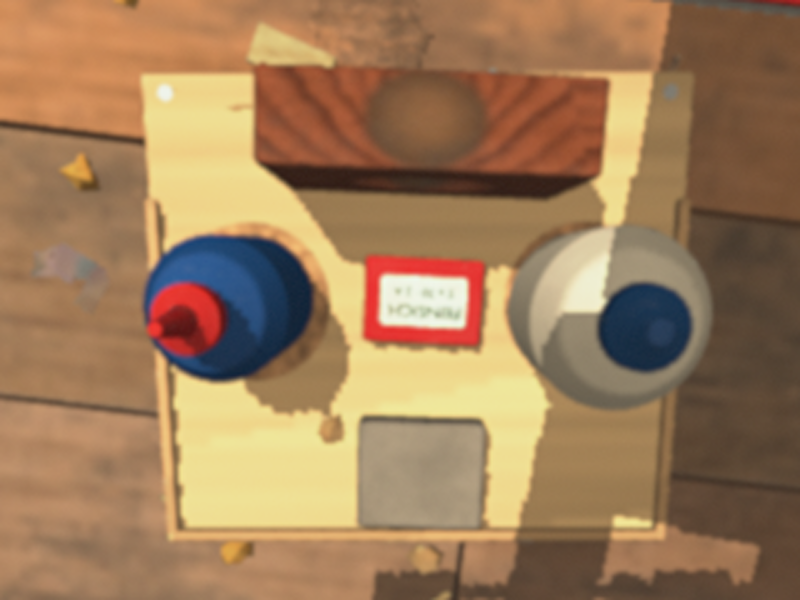

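From above, in crop pixels: glue shoulder circle centred at about (611,317) and its cap at (645,327); oil spout tip at (155,328) and collar at (188,318); block top corners (255,65), (608,78), (600,177), (257,160); tin (366,256), (485,262), (482,346), (364,342).

```bash
python3 - <<'E'
from h import *
c=dict(np.load("pics/w2.npz")); s=2.5
def P(u,v,z): return ray(c,160+u/s,20+v/s,z)[:2]
def rep(n,pts,z):
    q=np.array([P(*p,z) for p in pts]); m=q.mean(0); d=np.roll(q,-1,0)-q
    print(n,m.round(4),"sides",np.round(np.linalg.norm(d,axis=1)*1e3,1),"ang",np.degrees(np.arctan2(d[:,1],d[:,0])).round(1)); return m
rep("block",[(255,65),(608,78),(600,177),(257,160)],.116)
tin=rep("tin",[(366,256),(485,262),(482,346),(364,342)],.028)
rep("grey",[(360,417),(485,420),(483,527),(358,525)],.032)
b=rep("board",[(142,73),(693,73),(663,538),(170,538)],.014)
print("nadir",(proj(c,np.r_[(-c["R"].T@c["t"])[:2],0])-[160,20])*s)
for n,u,v,zs in [("glue cap",645,327,(.155,.163)),("glue shoulder",611,317,(.095,.107)),("oil tip",155,328,(.170,.177)),("oil collar",188,318,(.12,.14)),("oil sh",228,308,(.09,.097))]:
    print(n,[P(u,v,z).round(4).tolist() for z in zs])
print("glue w",np.linalg.norm(P(510,317,.1)-P(712,317,.1)),"h",np.linalg.norm(P(611,227,.1)-P(611,408,.1)),"capw",np.linalg.norm(P(599,327,.16)-P(692,327,.16)))
a=np.radians(6.9); ex=np.array([np.cos(a),np.sin(a)]); ey=np.array([-ex[1],ex[0]]); o=b-.007*ex
print("origin",o,"glue exp",o+.072*ey,"oil exp",o-.072*ey,"block exp",o-.057*ex)
E
```

```text
block [ 0.4663 -0.0205] sides [109.9  29.  109.6  27.6] ang [  94.9    5.2  -85.8 -174.1]
tin [ 0.5247 -0.0127] sides [49.5 34.4 50.2 35.2] ang [  94.1    6.1  -85.1 -175.1]
grey [ 0.5969 -0.0048] sides [53.8 47.8 55.5 48.2] ang [  95.5    7.2  -84.1 -174.8]
board [ 0.5333 -0.0145] sides [225.3 197.9 229.2 198. ] ang [  96.8    7.6  -83.1 -173.5]
nadir [399.02038593 263.16899158]
glue cap [[0.5197, 0.0485], [0.5194, 0.0465]]
glue shoulder [[0.5196, 0.0515], [0.5193, 0.0488]]
oil tip [[0.5357, -0.0903], [0.535, -0.0886]]
oil collar [[0.5358, -0.0918], [0.5342, -0.0876]]
oil sh [[0.533, -0.084], [0.5326, -0.0829]]
glue w 0.07034662256672167 h 0.06178587234188412 capw 0.026746485729344092
origin [ 0.52639133 -0.01533503] glue exp [0.51774147 0.0561435 ] oil exp [ 0.53504118 -0.08681356] block exp [ 0.46980416 -0.02218283]
```

```bash
python3 - <<'E'
from h import *
A=dict(np.load("pics/w1.npz"));B=dict(np.load("pics/w2.npz"))
def tri(n,a,b):
    pa=(200+a[0]*240/738,150+a[1]*240/738); pb=(160+b[0]/2.5,20+b[1]/2.5); M=[];r=[]
    for c,p in((A,pa),(B,pb)):
        o=-c["R"].T@c["t"]; d=ray(c,*p,0)-o; d/=np.linalg.norm(d); K=np.eye(3)-np.outer(d,d); M.append(K);r.append(K@o)
    X=np.linalg.lstsq(np.vstack(M),np.hstack(r),rcond=None)[0]; print(n,X.round(4),"err px",(proj(A,X)-pa).round(1),(proj(B,X)-pb).round(1))
tri("cap",(612,426),(645,327)); tri("cap disc",(625,462),(657,331))
tri("oil tip",(75,541),(155,328)); tri("collar",(110,467),(188,318))
tri("tin",(374.5,312),(424,301.5)); tri("block",(351.5,216),(430,120)); tri("boardFL",(652,28),(693,73)); tri("boardFR",(30,100),(142,73))
E
```

```text
cap [0.5202 0.0533 0.137 ] err px [-0.1 -0. ] [0.1 0. ]
cap disc [0.5203 0.0516 0.1596] err px [-0.7 -0.1] [0.8 0.2]
oil tip [ 0.5352 -0.0888  0.1753] err px [-0.3  0. ] [0.3 0.1]
collar [ 0.5347 -0.0886  0.1345] err px [-0.2  0. ] [0.2 0. ]
tin [ 0.5247 -0.0126  0.0247] err px [-0.1 -0. ] [0.1 0. ]
block [ 0.4658 -0.0202  0.1137] err px [-0.4 -0. ] [0.4 0.1]
boardFL [0.421  0.0866 0.0106] err px [-0.4 -0. ] [0.4 0.1]
boardFR [ 0.448  -0.1393  0.0106] err px [-0.1 -0. ] [0.1 0. ]
```

Call:
send_rows:
  steps: [0,0.02,0.03,0,0,0,0.04,0.06,0,0,0,0.055,0.077,0,0,0,0.055,0.077,0.02,0,0,0.055,0.077,0.06,0,0,0.055,0.077,0.1,0,0,0.055,0.077,0.13,0,0,0.055,0.077,0.13,0]

```text
time_s: 4.15
eef_pos: [0.52, 0.0526, 0.1666]
tool_rot: [-0.059, 0.998, -0.0, -0.002]
wrist_force: [-0.5, -0.4, 0.3]
grip_width: 0.998
grasp_force: 0.0
```

```bash
python3 -c "
from h import *
go(.520,.053,.109,96.8)"
```

```text
t 4.15 at [0.52   0.0526 0.1666] ang 96.75 j6 -1.64 -> shift [-0.0003  0.0004  0.0576] turn -0.006 w 0.998 gf 0.0 F [-0.5 -0.4  0.3]
```

Call:
send_rows:
  steps: [0,0,0,0.03,0,0,0,0,0.055,0,0,0,0,0.061,0,0,0,0,0.061,0,0.3,0,0,0.061,0,0.6,0,0,0.061,0,0.6,0,0,0.061,0,0.6,0,0,0.061,0,0.6,0,0,0.061,0]
  newtons: 15

```text
time_s: 5.28
eef_pos: [0.5211, 0.0534, 0.1089]
tool_rot: [-0.059, 0.998, 0.0, 0.0]
wrist_force: [-0.3, 0.8, 2.2]
grip_width: 0.663
grasp_force: 15.0
```

```bash
python3 -c "
from h import *
go(.52,.053,.109,96.8)"
```

```text
t 5.28 at [0.5211 0.0534 0.1089] ang 96.79 j6 -1.64 -> shift [ 0.0011 -0.0002 -0.0001] turn -0.002 w 0.663 gf 15.0 F [-0.3  0.8  2.2]
```

Call:
send_rows:
  steps: [0.6,0,0,-0.015,0,0.6,0,0,-0.045,0,0.6,0,0.01,-0.075,0,0.6,-0.005,0.03,-0.09,0,0.6,-0.012,0.065,-0.09,0,0.6,-0.02,0.105,-0.09,0,0.6,-0.028,0.145,-0.09,0,0.6,-0.035,0.185,-0.09,0,0.6,-0.042,0.225,-0.09,0,0.6,-0.05,0.265,-0.09,0,0.6,-0.057,0.3,-0.09,0,0.6,-0.063,0.33,-0.09,0]

```text
time_s: 6.78
eef_pos: [0.5444, 0.3897, 0.1991]
tool_rot: [-0.059, 0.998, -0.0, -0.0]
wrist_force: [0.1, -0.0, -2.0]
grip_width: 0.665
grasp_force: 14.9
```

Call:
send_rows:
  steps: [0.6,-0.004,0.018,0,0,0.6,-0.004,0.022,0,0,0.6,-0.004,0.022,0.03,0,0.6,-0.004,0.022,0.06,0,0.6,-0.004,0.022,0.08,0,0.6,-0.004,0.022,0.09,0,0.6,-0.004,0.022,0.095,0,0.6,-0.004,0.022,0.097,0,0.6,-0.004,0.022,0.097,0]

```text
time_s: 7.9
eef_pos: [0.5464, 0.4109, 0.1029]
tool_rot: [-0.059, 0.998, 0.0, 0.001]
wrist_force: [0.9, -1.0, 1.6]
grip_width: 0.663
grasp_force: 15.0
```

```bash
python3 -c "
from h import *
go(.546,.411,.101)
c=cam('wrist'); cv2.imwrite('pics/w3.png',c['pixels'])"
```

```text
t 7.9 at [0.5464 0.4109 0.1029] ang 96.78 j6 -1.08 -> shift [0.0004 0.0001 0.0019] turn 0 w 0.663 gf 15.0 F [ 0.9 -1.   1.6]
```

View pics/w3.png

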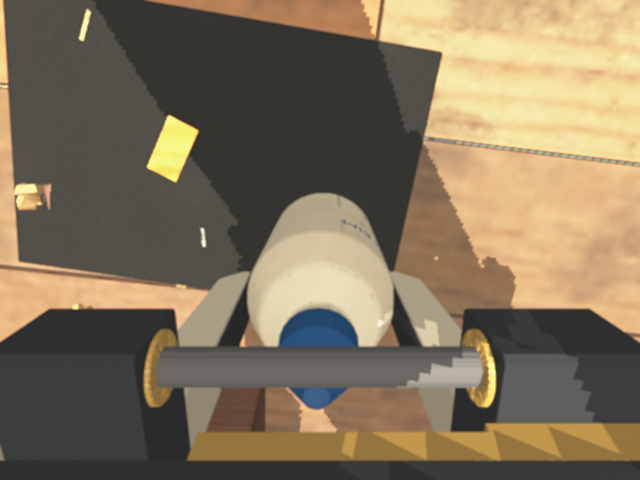

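The glue bottle is standing on the mat, with base contact felt (+1.6 N against a hanging weight of -2 N). I release it, lift and go over the oil bottle.

Call:
send_rows:
  steps: [0.4,0,0,0,0,0.2,0,0,0,0,0,0,0,0,0,0,0,0,-0.01,0,0,0,0,-0.05,0,0,0,0,-0.1,0,0,0.005,-0.035,-0.13,0,0,0.012,-0.085,-0.13,0,0,0.02,-0.14,-0.13,0,0,0.028,-0.195,-0.13,0,0,0.035,-0.25,-0.13,0,0,0.043,-0.305,-0.13,0]

```text
time_s: 9.45
eef_pos: [0.539, 0.1011, 0.2325]
tool_rot: [-0.059, 0.998, 0.0, 0.001]
wrist_force: [0.8, -0.4, -0.0]
grip_width: 1.001
grasp_force: 0.0
```

Call:
send_rows:
  steps: [0,0.007,-0.055,0,0,0,0.014,-0.105,0,0,0,0.021,-0.15,0,0,0,0.025,-0.18,0,0,0,0.027,-0.19,0,0,0,0.027,-0.19,0,0,0,0.027,-0.19,0,0]

```text
time_s: 10.32
eef_pos: [0.535, -0.0882, 0.2318]
tool_rot: [-0.06, 0.998, 0.0, 0.0]
wrist_force: [0.9, 0.4, 0.2]
grip_width: 1.002
grasp_force: 0.0
```

```bash
python3 - <<'E'
from h import *
go(.535,-.0888,.122,96.8)
c=cam("wrist"); cv2.imwrite("pics/w4.png",c["pixels"]); np.savez("pics/w4.npz",**c)
t=cam("top"); cv2.imwrite("pics/top4.png",t["pixels"])
E
```

```text
t 10.32 at [ 0.535  -0.0882  0.2318] ang 96.83 j6 -1.9 -> shift [ 1.000e-04 -6.000e-04  1.098e-01] turn 0.004 w 1.002 gf 0.0 F [0.9 0.4 0.2]
```

View pics/w4.png

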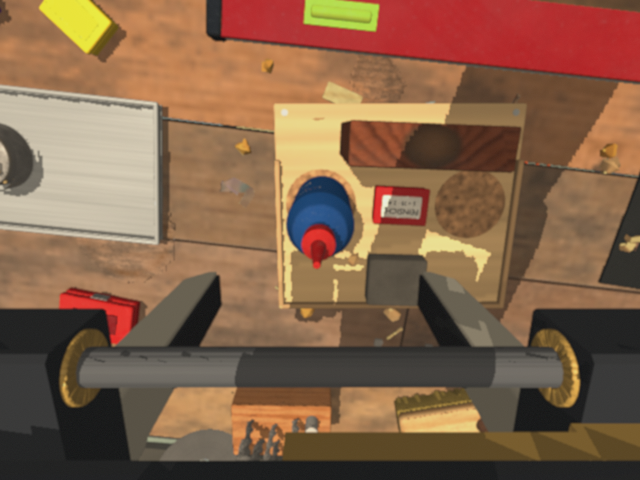

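The wrist view shows the oil bottle standing centred between the fingers at (320,220). The glue bottle's cork disc is exposed at (469,203) and the tin is at (400,205). I descend in small steps, watching the force.

Call:
send_rows:
  steps: [0,0,0,0.03,0,0,0,0,0.06,0,0,0,0,0.09,0,0,0,0,0.105,0,0,0,0,0.11,0,0,0,0,0.112,0,0,0,0,0.112,0,0,0,0,0.112,0]

```text
time_s: 11.42
eef_pos: [0.5352, -0.0892, 0.1203]
tool_rot: [-0.059, 0.998, -0.0, 0.0]
wrist_force: [0.6, 0.3, 0.1]
grip_width: 1.001
grasp_force: 0.0
```

```bash
python3 - <<'E'
from h import *
go(.535,-.0888,.1175,96.8)
c=dict(np.load("pics/w4.npz"))
k=blob(c,(5,50,60),(18,190,175),(432,165,508,241),3); e=cv2.fitEllipse(cv2.convexHull(k)); print(e,ray(c,*e[0],.011).round(4))
E
```

```text
t 11.43 at [ 0.5352 -0.0892  0.1203] ang 96.78 j6 -1.9 -> shift [0.0001 0.0004 0.0028] turn -0.002 w 1.001 gf 0.0 F [0.6 0.3 0.1]
((476.5594482421875, 200.6263885498047), (82.0710220336914, 148.5221710205078), 95.1192626953125) [0.5124 0.0612 0.011 ]
```

Call:
send_rows:
  steps: [0,0,0,0.001,0,0,0,0,0.002,0,0,0,0,0.002,0]

```text
time_s: 11.8
eef_pos: [0.5349, -0.0891, 0.1176]
tool_rot: [-0.059, 0.998, 0.0, -0.0]
wrist_force: [-0.4, 0.0, 0.1]
grip_width: 0.998
grasp_force: 0.0
```

```bash
python3 - <<'E'
from h import *
go(.535,-.0888,.1175,96.8)
c=dict(np.load("pics/w4.npz"))
print(ray(c,469,203.5,.011).round(4))
E
```

```text
t 11.8 at [ 0.5349 -0.0891  0.1176] ang 96.78 j6 -1.9 -> shift [-0.0002  0.0003  0.0001] turn -0.002 w 0.998 gf 0.0 F [-0.4  0.   0.1]
[0.516  0.0546 0.011 ]
```

Call:
send_rows:
  steps: [0,0,0,0.001,0,0,0,0,0.0015,0,0,0,0,0.0015,0,0.3,0,0,0.0015,0,0.7,0,0,0.0015,0,0.7,0,0,0.0015,0,0.7,0,0,0.0015,0,0.7,0,0,0.0015,0,0.7,0,0,0.0015,0]
  newtons: 15

```text
time_s: 12.92
eef_pos: [0.5349, -0.0891, 0.1162]
tool_rot: [-0.059, 0.998, 0.0, 0.0]
wrist_force: [0.2, 0.5, 1.2]
grip_width: 0.546
grasp_force: 15.0
```

```bash
python3 -c "
from h import *
go(.535,-.0888,.1175,96.8)"
```

```text
t 12.93 at [ 0.5349 -0.0891  0.1162] ang 96.79 j6 -1.9 -> shift [-0.0001  0.0003 -0.0013] turn -0.002 w 0.546 gf 15.0 F [0.2 0.5 1.2]
```

Call:
send_rows:
  steps: [0.7,0,0,-0.005,0,0.7,0,0,-0.02,0,0.7,0,0,-0.05,0,0.7,0,0,-0.085,0,0.7,0,0,-0.115,0,0.7,0,0.005,-0.12,0,0.7,-0.004,0.025,-0.12,0,0.7,-0.009,0.055,-0.12,0,0.7,-0.015,0.09,-0.12,0,0.7,-0.021,0.13,-0.12,0,0.7,-0.027,0.17,-0.12,0,0.7,-0.034,0.21,-0.12,0]

```text
time_s: 14.42
eef_pos: [0.5433, 0.125, 0.2352]
tool_rot: [-0.059, 0.998, -0.0, -0.001]
wrist_force: [0.2, -0.3, -2.1]
grip_width: 0.537
grasp_force: 15.0
```

Call:
send_rows:
  steps: [0.7,-0.006,0.04,0,0,0.7,-0.012,0.08,0,0,0.7,-0.019,0.12,0,0,0.7,-0.025,0.155,0,0,0.7,-0.0275,0.17,0,0,0.7,-0.0275,0.1705,0.02,0,0.7,-0.0275,0.1705,0.05,0,0.7,-0.0275,0.1705,0.08,0,0.7,-0.0275,0.1705,0.105,0,0.7,-0.0275,0.1705,0.115,0,0.7,-0.0275,0.1705,0.12,0,0.7,-0.0275,0.1705,0.12,0]

```text
time_s: 15.92
eef_pos: [0.5512, 0.2958, 0.1165]
tool_rot: [-0.059, 0.998, 0.0, 0.0]
wrist_force: [0.3, 0.2, -1.7]
grip_width: 0.541
grasp_force: 15.0
```

```bash
python3 - <<'E'
from h import *
go(.551,.296,.110)
c=cam("wrist"); cv2.imwrite("pics/w5.png",c["pixels"]); np.savez("pics/w5.npz",**c)
E
```

```text
t 15.93 at [0.5512 0.2958 0.1165] ang 96.77 j6 -1.24 -> shift [0.0002 0.0003 0.0065] turn 0 w 0.541 gf 15.0 F [ 0.3  0.2 -1.7]
```

View pics/w5.png

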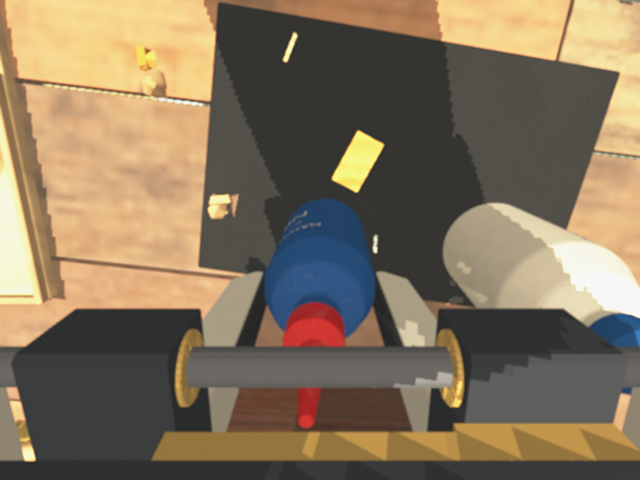

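Call:
send_rows:
  steps: [0.7,0,0,0.003,0,0.7,0,0,0.0045,0,0.7,0,0,0.0055,0,0.7,0,0,0.0055,0]

```text
time_s: 16.48
eef_pos: [0.551, 0.296, 0.1106]
tool_rot: [-0.059, 0.998, -0.0, -0.0]
wrist_force: [0.7, 0.3, -1.3]
grip_width: 0.542
grasp_force: 15.0
```

```bash
python3 - <<'E'
from h import *
go(.551,.296,.110)
c=dict(np.load("pics/w5.npz"))
q=[ray(c,u,v,.004)[:2] for u,v in[(220,2),(618,72),(200,265),(450,301)]]; print(np.round(q,4))
a=np.array(q); ex=(a[2]-a[0])/np.linalg.norm(a[2]-a[0]); ey=(a[1]-a[0])/np.linalg.norm(a[1]-a[0]); print(np.linalg.norm(a[2]-a[0]),np.linalg.norm(a[1]-a[0]),ex,ey,ex@ey)
for p in[(.551,.296),(.546,.411),(.454,.342)]: d=np.array(p)-a[0]; print("from front-right corner",d@ex,d@ey)
E
```

```text
t 16.48 at [0.551  0.296  0.1106] ang 96.79 j6 -1.24 -> shift [ 0.     -0.      0.0006] turn 0 w 0.542 gf 15.0 F [ 0.7  0.3 -1.3]
[[0.4152 0.2207]
 [0.4244 0.4656]
 [0.5818 0.2149]
 [0.588  0.3956]]
0.16668825363439257 0.2451004765210846 [ 0.99938672 -0.03501681] [0.0374994  0.99929665] 0.0024842148859445965
from front-right corner 0.13307383502169084 0.08034963250492372
from front-right corner 0.12404996776366753 0.19508125029446552
from front-right corner 0.034522549404515886 0.12267983684887926
```

Call:
send_rows:
  steps: [0.7,0,0,0.001,0,0.7,0,0,0.001,0]

```text
time_s: 16.73
eef_pos: [0.5513, 0.2961, 0.1102]
tool_rot: [-0.059, 0.998, 0.0, 0.0]
wrist_force: [-0.4, -0.1, 2.6]
grip_width: 0.54
grasp_force: 15.0
```

Call:
send_rows:
  steps: [0.7,0,0,0.001,0,0.7,0,0,0.001,0]

```text
time_s: 16.98
eef_pos: [0.5516, 0.2963, 0.11]
tool_rot: [-0.059, 0.998, 0.0, 0.001]
wrist_force: [-0.6, 0.2, 9.3]
grip_width: 0.536
grasp_force: 15.0
```

Call:
send_rows:
  steps: [0.7,0,0,-0.0015,0,0.4,0,0,-0.0015,0,0.2,0,0,-0.0015,0,0,0,0,-0.0015,0,0,0,0,-0.002,0,0,0,0,-0.03,0,0,0,0,-0.08,0,0,0,0,-0.13,0,0,0.01,-0.025,-0.14,0.6,0,0.025,-0.06,-0.14,1.8,0,0.04,-0.1,-0.14,3,0,0.06,-0.15,-0.14,4.2]

```text
time_s: 18.48
eef_pos: [0.5087, 0.139, 0.2486]
tool_rot: [0.234, 0.972, 0.0, 0.0]
wrist_force: [0.5, -0.3, 0.7]
grip_width: 1.002
grasp_force: 0.0
```

```bash
python3 -c "
from h import *
go(.466,-.0203,.25,5.3)"
```

```text
t 18.48 at [0.5087 0.139  0.2486] ang 62.92 j6 -0.88 -> shift [-0.0345 -0.1613 -0.0014] turn 7.203 w 1.002 gf 0.0 F [ 0.5 -0.3  0.7]
```

Call:
send_rows:
  steps: [0,-0.008,-0.035,0,1.2,0,-0.016,-0.075,0,2.4,0,-0.024,-0.115,0,3.6,0,-0.03,-0.145,0,4.8,0,-0.0345,-0.16,0,6,0,-0.0345,-0.16,0,7,0,-0.0345,-0.16,0,7.22,0,-0.0345,-0.16,0,7.22,0,-0.0345,-0.16,0,7.22]

```text
time_s: 19.6
eef_pos: [0.4678, -0.0182, 0.2486]
tool_rot: [0.672, 0.741, -0.0, -0.0]
wrist_force: [0.3, 0.3, 1.0]
grip_width: 1.002
grasp_force: 0.0
```

```bash
python3 -c "
from h import *
go(.466,-.0203,.110,5.3)
c=cam('wrist'); cv2.imwrite('pics/w6.png',c['pixels']); np.savez('pics/w6.npz',**c)"
```

```text
t 19.6 at [ 0.4678 -0.0182  0.2486] ang 5.56 j6 -0.19 -> shift [-0.0019 -0.002   0.1386] turn 0.032 w 1.002 gf 0.0 F [0.3 0.3 1. ]
```

View pics/w6.png

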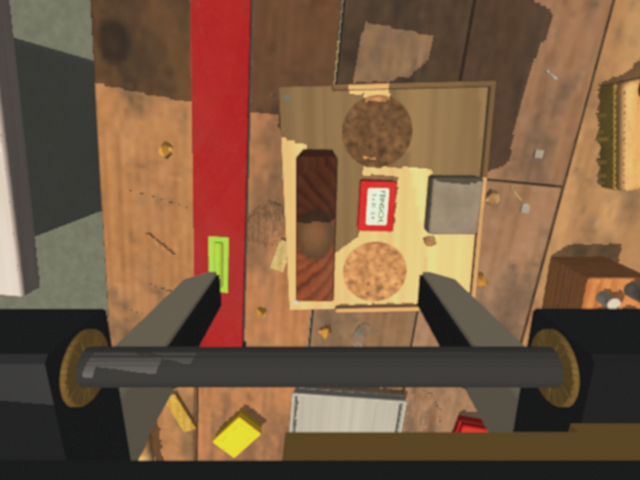

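The view, with +x to the right and -y down, shows the block top at u 297–335, v 150–300. The tin is at (377,204), the glue cork at (377,131) and the oil cork at (375,270).

```bash
python3 - <<'E'
from h import *
c=dict(np.load("pics/w6.npz"))
k=blob(c,(0,60,15),(14,255,130),(285,140,345,306),5); r=cv2.minAreaRect(k); print(r,cv2.boxPoints(r).round(1).tolist())
q=np.array([ray(c,*p,.116)[:2] for p in cv2.boxPoints(r)]); d=np.roll(q,-1,0)-q
print("block",q.mean(0).round(4),np.linalg.norm(d,axis=1).round(4),np.degrees(np.arctan2(d[:,1],d[:,0])).round(1))
q=np.array([ray(c,*p,.116)[:2] for p in[(297,150),(336,152),(335,300),(296,300)]]); print(q.mean(0).round(4))
for n,p,z in[("gcork",(377,131),.01),("ocork",(375,270.5),.01),("tin",(377.5,204),.028)]: print(n,ray(c,*p,z)[:2].round(4))
k=blob(c,(0,150,100),(8,255,255),(350,165,405,240),15); r=cv2.minAreaRect(k)
q=np.array([ray(c,*p,.028)[:2] for p in cv2.boxPoints(r)]); d=np.roll(q,-1,0)-q
print("tin",q.mean(0).round(4),np.linalg.norm(d,axis=1).round(4),np.degrees(np.arctan2(d[:,1],d[:,0])).round(1))
E
```

```text
((316.5, 224.0), (150.0, 39.0), 90.0) [[297.0, 149.0], [336.0, 149.0], [336.0, 299.0], [297.0, 299.0]]
block [ 0.4664 -0.017 ] [0.0273 0.1147 0.0305 0.1146] [   5.6  -83.7 -174.4   94.7]
[ 0.4662 -0.0181]
gcork [0.5171 0.0563]
ocork [ 0.5348 -0.0857]
tin [ 0.5243 -0.0109]
tin [ 0.5235 -0.0125] [0.0507 0.0352 0.0508 0.0366] [  94.1    2.5  -84.4 -177.7]
```

Call:
send_rows:
  steps: [0,-0.001,-0.0017,0.03,0,0,-0.001,-0.0017,0.07,0,0,-0.001,-0.0017,0.105,0,0,-0.001,-0.0017,0.13,0,0,-0.001,-0.0017,0.139,0,0,-0.001,-0.0017,0.139,0,0.4,-0.001,-0.0017,0.139,0,0.8,-0.001,-0.0017,0.139,0,0.8,-0.001,-0.0017,0.139,0,0.8,-0.001,-0.0017,0.139,0,0.8,-0.001,-0.0017,0.139,0,0.8,-0.001,-0.0017,0.139,0]
  newtons: 25

```text
time_s: 21.15
eef_pos: [0.4662, -0.0195, 0.1097]
tool_rot: [0.673, 0.74, 0.0, 0.0]
wrist_force: [0.3, 0.5, -0.7]
grip_width: 0.403
grasp_force: 0.0
```

```bash
python3 -c "
from h import *
go(.456,.352,.20)"
```

```text
t 21.15 at [ 0.4662 -0.0195  0.1097] ang 5.42 j6 -0.19 -> shift [ 0.3708  0.025  -0.0903] turn 0 w 0.403 gf 0.0 F [ 0.3  0.5 -0.7]
```

Call:
send_rows:
  steps: [0.8,0,0,0,0,0.8,0,0,0,0,0.8,0,0,0,0]

```text
time_s: 21.52
eef_pos: [0.4662, -0.0196, 0.1096]
tool_rot: [0.673, 0.74, 0.0, 0.0]
wrist_force: [-0.5, -0.7, -0.1]
grip_width: 0.319
grasp_force: 25.0
```

Call:
send_rows:
  steps: [0.8,0,0,-0.01,0,0.8,0,0,-0.035,0,0.8,0,0,-0.065,0,0.8,0.015,0.001,-0.09,0,0.8,0.045,0.003,-0.09,0,0.8,0.085,0.006,-0.09,0,0.8,0.125,0.009,-0.09,0,0.8,0.165,0.011,-0.09,0,0.8,0.205,0.014,-0.09,0,0.8,0.245,0.017,-0.09,0,0.8,0.285,0.02,-0.09,0,0.8,0.32,0.022,-0.09,0]

```text
time_s: 23.02
eef_pos: [0.4575, 0.3025, 0.2]
tool_rot: [0.673, 0.74, -0.0, -0.0]
wrist_force: [0.6, -0.3, -3.9]
grip_width: 0.319
grasp_force: 24.9
```

Call:
send_rows:
  steps: [0.8,0.03,0.002,0,0,0.8,0.048,0.003,0,0,0.8,0.051,0.003,0.01,0,0.8,0.051,0.003,0.04,0,0.8,0.051,0.003,0.07,0,0.8,0.051,0.003,0.085,0,0.8,0.051,0.003,0.091,0,0.8,0.051,0.003,0.094,0,0.8,0.051,0.003,0.094,0]

```text
time_s: 24.15
eef_pos: [0.4563, 0.3523, 0.1064]
tool_rot: [0.673, 0.74, 0.0, 0.0]
wrist_force: [-0.2, -0.1, -4.1]
grip_width: 0.324
grasp_force: 25.0
```

Call:
send_rows:
  steps: [0.8,0,0,0.001,0,0.8,0,0,0.002,0,0.8,0,0,0.002,0]

```text
time_s: 24.52
eef_pos: [0.456, 0.3522, 0.1037]
tool_rot: [0.673, 0.74, 0.0, 0.0]
wrist_force: [0.1, 0.2, -5.1]
grip_width: 0.318
grasp_force: 25.0
```

Call:
send_rows:
  steps: [0.8,0,0,0.0005,0,0.8,0,0,0.001,0]

```text
time_s: 24.78
eef_pos: [0.4561, 0.3524, 0.1036]
tool_rot: [0.673, 0.74, 0.0, 0.0]
wrist_force: [-4.6, -2.7, 9.9]
grip_width: 0.321
grasp_force: 25.0
```

Call:
send_rows:
  steps: [0.8,0,0,-0.001,0,0.5,0,0,-0.001,0,0,0,0,-0.001,0,0,0,0,-0.001,0,0,0,0,-0.001,0,0,0,0,-0.03,0,0,0,0,-0.08,0,0,0,0,-0.13,0,0,-0.03,0.003,-0.145,-1,0,-0.07,0.006,-0.145,-2,0,-0.115,0.01,-0.145,-3,0,-0.16,0.015,-0.145,-4]

```text
time_s: 26.28
eef_pos: [0.4861, 0.193, 0.2478]
tool_rot: [0.441, 0.898, 0.0, 0.0]
wrist_force: [0.7, 0.1, 0.4]
grip_width: 0.998
grasp_force: 0.0
```

```bash
python3 -c "
from h import *
go(.5245,-.0125,.2,94.4)"
```

```text
t 26.27 at [0.4861 0.193  0.2478] ang 37.71 j6 -0.33 -> shift [-0.1861 -0.0953  0.0478] turn -7.086 w 0.998 gf 0.0 F [0.7 0.1 0.4]
```

Call:
send_rows:
  steps: [0.05,-0.04,-0.02,0,-1,0.1,-0.08,-0.04,0,-2.1,0.15,-0.12,-0.06,0,-3.2,0.2,-0.15,-0.077,0,-4.3,0.2,-0.175,-0.09,0,-5.4,0.2,-0.186,-0.095,0.01,-6.4,0.2,-0.186,-0.095,0.03,-7.1,0.2,-0.186,-0.095,0.047,-7.1,0.2,-0.186,-0.095,0.047,-7.1,0.2,-0.186,-0.095,0.047,-7.1]

```text
time_s: 27.52
eef_pos: [0.5238, -0.011, 0.2013]
tool_rot: [-0.036, 0.999, -0.0, 0.0]
wrist_force: [0.2, 0.3, 0.1]
grip_width: 0.801
grasp_force: 0.0
```

```bash
python3 - <<'E'
from h import *
go(.5245,-.0125,.037,94.4)
c=cam("wrist"); np.savez("pics/w7.npz",**c)
k=blob(c,(0,150,100),(8,255,255),(290,140,350,260),15); r=cv2.minAreaRect(k); print(r)
q=np.array([ray(c,*p,.028)[:2] for p in cv2.boxPoints(r)]); d=np.roll(q,-1,0)-q
print("tin",q.mean(0).round(4),np.linalg.norm(d,axis=1).round(4),np.degrees(np.arctan2(d[:,1],d[:,0])).round(1))
E
```

```text
t 27.52 at [ 0.5238 -0.011   0.2013] ang 94.17 j6 -1.71 -> shift [-0.0004 -0.0016  0.1643] turn -0.029 w 0.801 gf 0.0 F [0.2 0.3 0.1]
((318.0, 215.0), (40.0, 56.0), 90.0)
tin [ 0.5229 -0.0121] [0.0465 0.0346 0.0479 0.0346] [  94.3    5.3  -85.7 -176.9]
```

Call:
send_rows:
  steps: [0.2,0,-0.0014,0.04,0,0.2,0,-0.0014,0.09,0,0.2,0,-0.0014,0.13,0,0.2,0,-0.0014,0.155,0,0.2,0,-0.0014,0.163,0,0.2,0,-0.0014,0.163,0,0.5,0,-0.0014,0.163,0,0.7,0,-0.0014,0.163,0,0.7,0,-0.0014,0.163,0,0.7,0,-0.0014,0.163,0,0.7,0,-0.0014,0.163,0,0.7,0,-0.0014,0.163,0]
  newtons: 15

```text
time_s: 29.08
eef_pos: [0.524, -0.0126, 0.0383]
tool_rot: [-0.037, 0.999, -0.0, 0.0]
wrist_force: [-1.4, -0.0, 6.5]
grip_width: 0.541
grasp_force: 15.0
```

```bash
python3 -c "
from h import *
go(.526,-.285,.15)"
```

```text
t 29.07 at [ 0.524  -0.0126  0.0383] ang 94.22 j6 -1.72 -> shift [ 0.018  -0.2718 -0.1117] turn 0 w 0.541 gf 15.0 F [-1.4 -0.   6.5]
```

Call:
send_rows:
  steps: [0.7,0,0,-0.02,0,0.7,0,0,-0.06,0,0.7,0,0,-0.1,0,0.7,0.002,-0.03,-0.112,0,0.7,0.005,-0.07,-0.112,0,0.7,0.008,-0.115,-0.112,0,0.7,0.011,-0.16,-0.112,0,0.7,0.014,-0.205,-0.112,0,0.7,0.017,-0.245,-0.112,0,0.7,0.018,-0.27,-0.112,0,0.7,0.018,-0.272,-0.112,0,0.7,0.018,-0.272,-0.112,0]

```text
time_s: 30.58
eef_pos: [0.5259, -0.2844, 0.1498]
tool_rot: [-0.037, 0.999, 0.0, -0.0]
wrist_force: [0.3, -0.0, -0.5]
grip_width: 0.543
grasp_force: 15.0
```

```bash
python3 - <<'E'
from h import *
go(.526,-.285,.032)
c=cam("wrist"); np.savez("pics/w8.npz",**c); cv2.imwrite("pics/w8.png",c["pixels"])
E
```

```text
t 30.57 at [ 0.5259 -0.2844  0.1498] ang 94.24 j6 -2.18 -> shift [-0.     -0.0006  0.1178] turn 0 w 0.543 gf 15.0 F [ 0.3 -0.  -0.5]
```

View pics/w8.png

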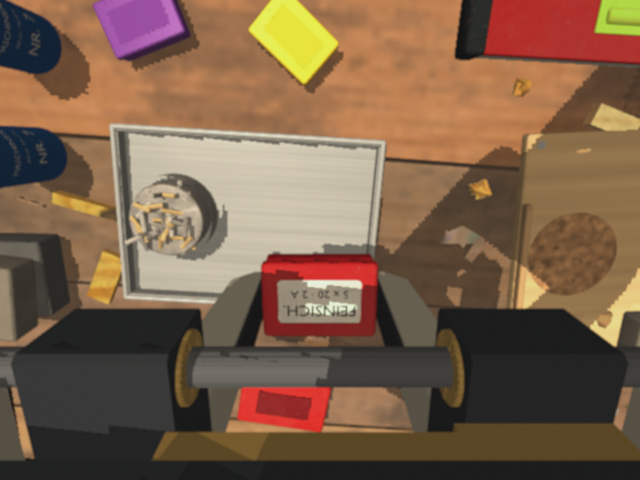

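The wrist view shows the tin held level. The tray's outer corners are at (113,125), (384,142) and (122,298), and the jar is at (167,218).

```bash
python3 - <<'E'
from h import *
c=dict(np.load("pics/w8.npz"))
a=np.array([ray(c,*p,.014)[:2] for p in[(113,125),(384,142),(122,298)]]); print(a.round(4))
ey=a[1]-a[0]; ex=a[2]-a[0]; print(np.linalg.norm(ey),np.linalg.norm(ex)); ey/=np.linalg.norm(ey); print("ang y",np.degrees(np.arctan2(ey[1],ey[0])))
ex=np.array([ey[1],-ey[0]]); o=a[0]+.065*ex+.095*ey; print("centre",o,"free",o+.045*ey, "jar",ray(c,167,220,.04))
p=o+.047*ey; go(p[0],p[1],.032)
E
```

```text
[[ 0.4626 -0.4332]
 [ 0.4598 -0.2435]
 [ 0.5946 -0.4353]]
0.18969499803274573 0.13208724009151937
ang y 90.82872710179252
centre [ 0.52617961 -0.33728461] free [ 0.52552875 -0.29228932] jar [ 0.52103603 -0.38767039  0.04      ]
t 30.62 at [ 0.526  -0.2842  0.1498] ang 94.27 j6 -2.18 -> shift [ 0.0009 -0.0061  0.1178] turn 0 w 0.539 gf 15.0 F [ 0.2 -0.8 -1.3]
```

Call:
send_rows:
  steps: [0.7,0,-0.003,0,1,0.7,0,-0.006,0,2.2,0.7,0,-0.006,0,3.4,0.7,0,-0.006,0,4.6,0.7,0,-0.006,0,5.8,0.7,0,-0.006,0,7,0.7,0,-0.006,0,8.2,0.7,0,-0.006,0,9.4,0.7,0,-0.006,0,10.6,0.7,0,-0.006,0,11.5,0.7,0,-0.006,0,11.68,0.7,0,-0.006,0,11.68]

```text
time_s: 32.12
eef_pos: [0.5264, -0.2906, 0.1498]
tool_rot: [0.701, 0.713, 0.0, 0.0]
wrist_force: [0.3, 0.5, -0.5]
grip_width: 0.542
grasp_force: 15.0
```

```bash
python3 -c "
from h import *
go(.5255,-.2905,.032,.8)"
```

```text
t 32.12 at [ 0.5264 -0.2906  0.1498] ang 0.95 j6 -0.56 -> shift [ 1.000e-04 -9.000e-04  1.178e-01] turn 0.019 w 0.542 gf 15.0 F [ 0.3  0.5 -0.5]
```

Call:
send_rows:
  steps: [0.7,0,0,0.02,0,0.7,0,0,0.06,0,0.7,0,0,0.09,0,0.7,0,0,0.11,0,0.7,0,0,0.116,0,0.7,0,0,0.117,0,0.7,0,0,0.118,0,0.7,0,0,0.118,0]

```text
time_s: 33.12
eef_pos: [0.5266, -0.2913, 0.0324]
tool_rot: [0.702, 0.712, 0.0, 0.001]
wrist_force: [0.0, -0.1, -0.9]
grip_width: 0.541
grasp_force: 15.0
```

Call:
send_rows:
  steps: [0.7,0,0,0.0005,0,0.7,0,0,0.001,0]

```text
time_s: 33.38
eef_pos: [0.5264, -0.2912, 0.0312]
tool_rot: [0.702, 0.712, 0.0, 0.0]
wrist_force: [-3.7, 1.5, 9.0]
grip_width: 0.542
grasp_force: 15.0
```

The tin is down in the tray (9 N floor contact). I open part way, lift, and go back for the block.

Call:
send_rows:
  steps: [0.7,0,0,-0.0005,0,0.35,0,0,-0.0005,0,0.35,0,0,-0.0005,0,0.35,0,0,-0.0005,0,0.35,0,0,-0.03,0,0.35,0,0,-0.09,0,0,0,0,-0.15,0,0,0,0,-0.2,0,0,0.02,-0.002,-0.218,0,0,0.06,-0.006,-0.218,0,0,0.115,-0.011,-0.218,0,0,0.175,-0.016,-0.218,0]

```text
time_s: 34.88
eef_pos: [0.507, -0.1145, 0.2476]
tool_rot: [0.703, 0.712, -0.0, -0.001]
wrist_force: [-0.1, 0.1, 0.0]
grip_width: 0.996
grasp_force: 0.0
```

```bash
python3 - <<'E'
from h import *
go(.456,.3523,.25,5.4)
t=cam("top"); cv2.imwrite("pics/top9.png",cv2.resize(t["pixels"][165:345,130:480],(800,411),interpolation=cv2.INTER_CUBIC))
E
```

```text
t 34.88 at [ 0.507  -0.1145  0.2476] ang 0.74 j6 -0.28 -> shift [ 0.4674 -0.045  -0.0021] turn -0.583 w 0.996 gf 0.0 F [-0.1  0.1  0. ]
```

View pics/top9.png

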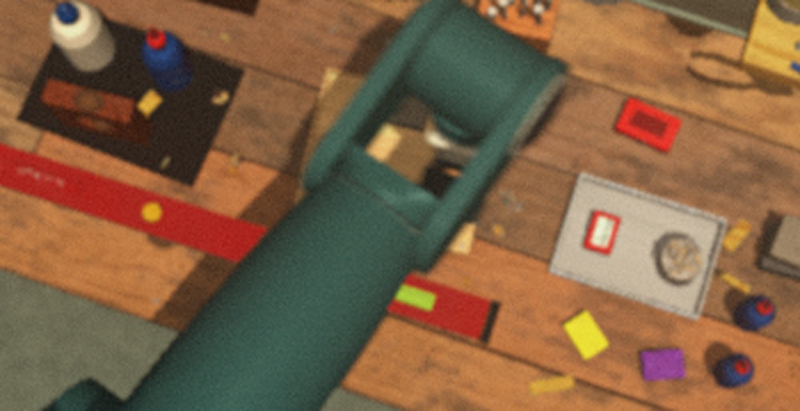

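The top crop shows the tin lying in the tray at (602,232) and all three pieces standing on the mat.

Call:
send_rows:
  steps: [0,0.05,-0.005,0,0,0,0.1,-0.01,0,-0.1,0,0.155,-0.015,0,-0.3,0,0.21,-0.02,0,-0.58,0,0.265,-0.025,0,-0.58,0,0.32,-0.03,0,-0.58,0,0.375,-0.036,0,-0.58,0,0.425,-0.041,0,-0.58,0,0.455,-0.044,0,-0.58,0,0.467,-0.045,0,-0.58,0,0.467,-0.045,0,-0.58,0,0.467,-0.045,0,-0.58]

```text
time_s: 36.42
eef_pos: [0.4566, 0.3491, 0.2486]
tool_rot: [0.673, 0.74, -0.0, 0.0]
wrist_force: [-0.1, -0.3, 0.2]
grip_width: 1.0
grasp_force: 0.0
```

```bash
python3 -c "
from h import *
go(.4561,.3524,.1036,5.4)"
```

```text
t 36.42 at [0.4566 0.3491 0.2486] ang 5.38 j6 0.51 -> shift [ 0.0034 -0.0002  0.145 ] turn -0.002 w 1.0 gf 0.0 F [-0.1 -0.3  0.2]
```

Call:
send_rows:
  steps: [0,0.0035,0,0.03,0,0,0.0035,0,0.06,0,0,0.0035,0,0.09,0,0,0.0035,0,0.1,0,0,0.0035,0,0.1,0]

```text
time_s: 37.05
eef_pos: [0.4563, 0.3529, 0.1489]
tool_rot: [0.673, 0.74, -0.0, -0.0]
wrist_force: [0.5, -0.0, -0.3]
grip_width: 1.0
grasp_force: 0.0
```

```bash
python3 -c "
from h import *
go(.4561,.3524,.1036,5.4)"
```

```text
t 37.05 at [0.4563 0.3529 0.1489] ang 5.38 j6 0.52 -> shift [-0.0005 -0.0003  0.0453] turn -0.002 w 1.0 gf 0.0 F [ 0.5 -0.  -0.3]
```

Call:
send_rows:
  steps: [0,-0.0005,-0.0003,0.025,0,0,-0.0005,-0.0003,0.04,0,0,-0.0005,-0.0003,0.045,0,0,-0.0005,-0.0003,0.045,0,0.5,-0.0005,-0.0003,0.045,0,0.8,-0.0005,-0.0003,0.045,0,0.8,-0.0005,-0.0003,0.045,0,0.8,-0.0005,-0.0003,0.045,0,0.8,-0.0005,-0.0003,0.045,0,0.8,-0.0005,-0.0003,0.045,0,0.8,-0.0005,-0.0003,0.045,0,0.8,-0.0005,-0.0003,0.045,0]
  newtons: 25

```text
time_s: 38.55
eef_pos: [0.4559, 0.3529, 0.1036]
tool_rot: [0.673, 0.74, -0.0, -0.0]
wrist_force: [-0.0, -0.5, -0.9]
grip_width: 0.324
grasp_force: 25.0
```

Call:
send_rows:
  steps: [0.8,0,0,0,0,0.8,0,0,0,0,0.8,0,0,-0.01,0,0.8,0,0,-0.04,0,0.8,0,0,-0.075,0,0.8,0,0,-0.095,0]

```text
time_s: 39.3
eef_pos: [0.4561, 0.3531, 0.2008]
tool_rot: [0.673, 0.74, 0.001, 0.0]
wrist_force: [-0.2, -0.3, -3.0]
grip_width: 0.319
grasp_force: 25.0
```

```bash
python3 -c "
from h import *
go(.4662,-.0196,.2,5.42)"
```

```text
t 39.3 at [0.4561 0.3531 0.2008] ang 5.42 j6 0.52 -> shift [-0.372  -0.0252  0.0004] turn 0.001 w 0.319 gf 25.0 F [-0.2 -0.3 -3. ]
```

Call:
send_rows:
  steps: [0.8,-0.015,-0.001,0,0,0.8,-0.045,-0.003,0,0,0.8,-0.085,-0.006,0,0,0.8,-0.125,-0.009,0,0,0.8,-0.165,-0.011,0,0,0.8,-0.205,-0.014,0,0,0.8,-0.245,-0.017,0,0,0.8,-0.285,-0.02,0,0,0.8,-0.325,-0.022,0,0,0.8,-0.355,-0.024,0,0,0.8,-0.3715,-0.025,0,0,0.8,-0.3715,-0.025,0,0]

```text
time_s: 40.8
eef_pos: [0.4658, -0.02, 0.1979]
tool_rot: [0.673, 0.739, -0.0, -0.0]
wrist_force: [-0.1, -0.5, -4.3]
grip_width: 0.323
grasp_force: 25.0
```

Call:
send_rows:
  steps: [0.8,0,0,0.03,0,0.8,0,0,0.06,0,0.8,0,0,0.075,0,0.8,0,0,0.08,0,0.8,0,0,0.08,0]

```text
time_s: 41.42
eef_pos: [0.4664, -0.0191, 0.1192]
tool_rot: [0.673, 0.74, 0.0, 0.0]
wrist_force: [-0.0, -0.2, -5.1]
grip_width: 0.319
grasp_force: 25.0
```

```bash
python3 -c "
from h import *
go(.4662,-.019,.1096,5.42)"
```

```text
t 41.42 at [ 0.4664 -0.0191  0.1192] ang 5.44 j6 -0.19 -> shift [ 0.0001 -0.0002  0.0096] turn 0.003 w 0.319 gf 25.0 F [-0.  -0.2 -5.1]
```

Call:
send_rows:
  steps: [0.8,0,0,0.005,0,0.8,0,0,0.008,0,0.8,0,0,0.009,0,0.8,0,0,0.0095,0,0.8,0,0,0.0095,0]

```text
time_s: 42.05
eef_pos: [0.4662, -0.0193, 0.1096]
tool_rot: [0.673, 0.74, 0.0, 0.0]
wrist_force: [-2.6, 1.3, 4.0]
grip_width: 0.321
grasp_force: 25.0
```

Call:
send_rows:
  steps: [0.8,0,0,0.0005,0,0.8,0,0,0.0005,0]

```text
time_s: 42.3
eef_pos: [0.4663, -0.0192, 0.1096]
tool_rot: [0.673, 0.74, 0.0, 0.0]
wrist_force: [-5.5, 1.8, 9.5]
grip_width: 0.324
grasp_force: 25.0
```

Call:
send_rows:
  steps: [0.8,0,0,-0.0008,0,0.5,0,0,-0.0008,0,0,0,0,-0.0008,0,0,0,0,-0.0008,0,0,0,0,-0.0008,0,0,0,0,-0.03,0,0,0,0,-0.08,0,0,0,0,-0.13,0,0,0.02,0.007,-0.14,-0.8,0,0.055,0.02,-0.14,-2,0,0.095,0.035,-0.14,-3.2,0,0.14,0.052,-0.14,-4.4]

```text
time_s: 43.8
eef_pos: [0.5049, 0.1262, 0.2488]
tool_rot: [0.415, 0.91, 0.0, 0.0]
wrist_force: [-0.2, -0.2, 0.1]
grip_width: 1.001
grasp_force: 0.0
```

```bash
python3 -c "
from h import *
go(.5514,.2962,.25,96.8)"
```

```text
t 43.8 at [0.5049 0.1262 0.2488] ang 40.91 j6 -0.52 -> shift [ 0.098   0.1465 -0.0011] turn -6.986 w 1.001 gf 0.0 F [-0.2 -0.2  0.1]
```

Call:
send_rows:
  steps: [0,0.02,0.03,0,-1.1,0,0.04,0.06,0,-2.3,0,0.06,0.09,0,-3.5,0,0.08,0.12,0,-4.7,0,0.093,0.14,0,-5.9,0,0.097,0.146,0,-6.8,0,0.097,0.146,0,-7,0,0.097,0.146,0,-7,0,0.097,0.146,0,-7]

```text
time_s: 44.92
eef_pos: [0.5523, 0.2933, 0.2488]
tool_rot: [-0.057, 0.998, 0.0, 0.0]
wrist_force: [-0.2, -0.0, 0.3]
grip_width: 0.996
grasp_force: 0.0
```

```bash
python3 -c "
from h import *
go(.5514,.2962,.1175,96.8)"
```

```text
t 44.92 at [0.5523 0.2933 0.2488] ang 96.49 j6 -1.24 -> shift [0.0006 0.003  0.1313] turn -0.038 w 0.996 gf 0.0 F [-0.2 -0.   0.3]
```

Call:
send_rows:
  steps: [0,0.0005,0.003,0.02,-0.03,0,0.0005,0.003,0.05,-0.03,0,0.0005,0.003,0.085,-0.03,0,0.0005,0.003,0.11,-0.03,0,0.0005,0.003,0.124,-0.03,0,0.0005,0.003,0.124,-0.03,0,0.0005,0.003,0.124,-0.03]

```text
time_s: 45.8
eef_pos: [0.5518, 0.2968, 0.1256]
tool_rot: [-0.06, 0.998, 0.0, 0.001]
wrist_force: [0.2, 0.4, 0.7]
grip_width: 1.001
grasp_force: 0.0
```

```bash
python3 -c "
from h import *
go(.5514,.2962,.1102,96.8)"
```

```text
t 45.8 at [0.5518 0.2968 0.1256] ang 96.86 j6 -1.24 -> shift [ 0.0005 -0.0005  0.0154] turn 0.007 w 1.001 gf 0.0 F [0.2 0.4 0.7]
```

Call:
send_rows:
  steps: [0,0.0005,-0.0006,0.008,0,0,0.0005,-0.0006,0.013,0,0,0.0005,-0.0006,0.015,0,0,0.0005,-0.0006,0.015,0,0,0.0005,-0.0006,0.015,0,0.3,0.0005,-0.0006,0.015,0,0.7,0.0005,-0.0006,0.015,0,0.7,0.0005,-0.0006,0.015,0,0.7,0.0005,-0.0006,0.015,0,0.7,0.0005,-0.0006,0.015,0,0.7,0.0005,-0.0006,0.015,0,0.7,0.0005,-0.0006,0.015,0]
  newtons: 15

```text
time_s: 47.3
eef_pos: [0.5511, 0.296, 0.1097]
tool_rot: [-0.06, 0.998, 0.0, 0.0]
wrist_force: [-0.1, 0.3, 0.8]
grip_width: 0.539
grasp_force: 15.0
```

```bash
python3 -c "
from h import *
go(.5349,-.0891,.236,96.8)"
```

```text
t 47.3 at [0.5511 0.296  0.1097] ang 96.87 j6 -1.24 -> shift [ 0.0621 -0.3804 -0.1263] turn 0.008 w 0.539 gf 15.0 F [-0.1  0.3  0.8]
```

Call:
send_rows:
  steps: [0.7,0,0,-0.005,0,0.7,0,0,-0.02,0,0.7,0,0,-0.05,0,0.7,0,0,-0.09,0,0.7,0,0,-0.12,0,0.7,0,-0.005,-0.126,0,0.7,0.004,-0.025,-0.126,0,0.7,0.009,-0.055,-0.126,0,0.7,0.015,-0.09,-0.126,0,0.7,0.021,-0.13,-0.126,0,0.7,0.028,-0.17,-0.126,0,0.7,0.034,-0.21,-0.126,0]

```text
time_s: 48.8
eef_pos: [0.5413, 0.081, 0.2339]
tool_rot: [-0.06, 0.998, -0.0, -0.001]
wrist_force: [-0.1, 0.3, -2.9]
grip_width: 0.537
grasp_force: 15.0
```

Call:
send_rows:
  steps: [0.7,0.006,-0.04,0,0,0.7,0.013,-0.08,0,0,0.7,0.019,-0.12,0,0,0.7,0.025,-0.155,0,0,0.7,0.028,-0.17,0,0,0.7,0.028,-0.1705,0.02,0,0.7,0.028,-0.1705,0.05,0,0.7,0.028,-0.1705,0.08,0,0.7,0.028,-0.1705,0.1,0,0.7,0.028,-0.1705,0.11,0,0.7,0.028,-0.1705,0.11,0]

```text
time_s: 50.18
eef_pos: [0.5349, -0.0889, 0.1252]
tool_rot: [-0.06, 0.998, 0.0, -0.0]
wrist_force: [0.9, 1.0, -2.4]
grip_width: 0.54
grasp_force: 15.0
```

```bash
python3 -c "
from h import *
go(.5349,-.0891,.1162,96.8)"
```

```text
t 50.17 at [ 0.5349 -0.0889  0.1252] ang 96.88 j6 -1.9 -> shift [ 0.     -0.0002  0.009 ] turn 0.011 w 0.54 gf 15.0 F [ 0.9  1.  -2.4]
```

Call:
send_rows:
  steps: [0.7,0,0,0.004,0.01,0.7,0,0,0.007,0.01,0.7,0,0,0.008,0.01,0.7,0,0,0.0085,0.01,0.7,0,0,0.0085,0.01]

```text
time_s: 50.8
eef_pos: [0.535, -0.0892, 0.1173]
tool_rot: [-0.059, 0.998, 0.0, 0.0]
wrist_force: [-1.0, 0.9, -2.1]
grip_width: 0.539
grasp_force: 15.0
```

Call:
send_rows:
  steps: [0.7,0,0,0.0005,0,0.7,0,0,0.001,0]

```text
time_s: 51.05
eef_pos: [0.535, -0.0892, 0.1162]
tool_rot: [-0.059, 0.998, -0.0, 0.0]
wrist_force: [0.4, -1.2, -2.0]
grip_width: 0.539
grasp_force: 15.0
```

Call:
send_rows:
  steps: [0.7,0,0,0.0005,0,0.7,0,0,0.001,0,0.7,0,0,0.001,0]

```text
time_s: 51.42
eef_pos: [0.5352, -0.0892, 0.1156]
tool_rot: [-0.059, 0.998, -0.0, 0.0]
wrist_force: [0.2, 0.8, 3.5]
grip_width: 0.541
grasp_force: 15.0
```

Call:
send_rows:
  steps: [0.7,0,0,-0.0005,0,0.4,0,0,-0.0005,0,0.2,0,0,-0.0005,0,0,0,0,-0.0005,0,0,0,0,-0.001,0,0,0,0,-0.03,0,0,0,0,-0.08,0,0,0,0,-0.12,0,0,-0.005,0.035,-0.12,0,0,-0.012,0.085,-0.12,0,0,-0.02,0.14,-0.12,0,0,-0.028,0.195,-0.12,0]

```text
time_s: 52.92
eef_pos: [0.5395, 0.1093, 0.2353]
tool_rot: [-0.059, 0.998, -0.0, 0.0]
wrist_force: [1.3, -0.6, 0.3]
grip_width: 1.002
grasp_force: 0.0
```

Call:
send_rows:
  steps: [0,-0.008,0.055,0,0,0,-0.016,0.11,0,0,0,-0.024,0.165,0,0,0,-0.032,0.22,0,0,0,-0.038,0.265,0,0,0,-0.042,0.295,0,0,0,-0.042,0.3,0,0,0,-0.042,0.3,0.03,0,0,-0.042,0.3,0.07,0,0,-0.042,0.3,0.09,0,0,-0.042,0.3,0.09,0]

```text
time_s: 54.3
eef_pos: [0.5458, 0.4099, 0.1442]
tool_rot: [-0.059, 0.998, -0.001, -0.001]
wrist_force: [0.4, -0.0, 0.4]
grip_width: 1.001
grasp_force: 0.0
```

```bash
python3 -c "
from h import *
go(.5464,.4109,.1029,96.78)"
```

```text
t 54.3 at [0.5458 0.4099 0.1442] ang 96.76 j6 -1.08 -> shift [-0.0008  0.001   0.0413] turn -0.003 w 1.001 gf 0.0 F [ 0.4 -0.   0.4]
```

Call:
send_rows:
  steps: [0,-0.0007,0.0008,0.02,0,0,-0.0007,0.0008,0.037,0,0,-0.0007,0.0008,0.041,0,0,-0.0007,0.0008,0.041,0,0,-0.0007,0.0008,0.041,0,0.3,-0.0007,0.0008,0.041,0,0.6,-0.0007,0.0008,0.041,0,0.6,-0.0007,0.0008,0.041,0,0.6,-0.0007,0.0008,0.041,0,0.6,-0.0007,0.0008,0.041,0,0.6,-0.0007,0.0008,0.041,0]
  newtons: 15

```text
time_s: 55.68
eef_pos: [0.5466, 0.4115, 0.1042]
tool_rot: [-0.059, 0.998, 0.0, 0.0]
wrist_force: [0.3, 1.2, 1.3]
grip_width: 0.662
grasp_force: 15.0
```

```bash
python3 -c "
from h import *
go(.5211,.0534,.199,96.8)"
```

```text
t 55.67 at [0.5466 0.4115 0.1042] ang 96.78 j6 -1.08 -> shift [ 0.0677 -0.3526 -0.0948] turn -0.002 w 0.662 gf 15.0 F [0.3 1.2 1.3]
```

Call:
send_rows:
  steps: [0.6,0,0,-0.015,0,0.6,0,0,-0.045,0,0.6,0,0,-0.08,0,0.6,0.003,-0.015,-0.095,0,0.6,0.009,-0.045,-0.095,0,0.6,0.016,-0.085,-0.095,0,0.6,0.024,-0.125,-0.095,0,0.6,0.032,-0.165,-0.095,0,0.6,0.039,-0.205,-0.095,0,0.6,0.047,-0.245,-0.095,0,0.6,0.055,-0.285,-0.095,0,0.6,0.06,-0.315,-0.095,0]

```text
time_s: 57.18
eef_pos: [0.5233, 0.0894, 0.1987]
tool_rot: [-0.059, 0.998, -0.0, -0.0]
wrist_force: [0.4, 0.9, -3.6]
grip_width: 0.664
grasp_force: 14.9
```

Call:
send_rows:
  steps: [0.6,0.005,-0.025,0,0,0.6,0.0075,-0.0375,0,0,0.6,0.0075,-0.0375,0.02,0,0.6,0.0075,-0.0375,0.05,0,0.6,0.0075,-0.0375,0.07,0,0.6,0.0075,-0.0375,0.08,0,0.6,0.0075,-0.0375,0.08,0]

```text
time_s: 58.05
eef_pos: [0.5211, 0.0537, 0.1186]
tool_rot: [-0.059, 0.998, 0.0, -0.0]
wrist_force: [0.3, 0.2, -3.9]
grip_width: 0.662
grasp_force: 14.9
```

```bash
python3 -c "
from h import *
go(.5212,.0535,.1102,96.8)"
```

```text
t 58.05 at [0.5211 0.0537 0.1186] ang 96.81 j6 -1.64 -> shift [-0.0001 -0.0002  0.0084] turn 0.001 w 0.662 gf 14.9 F [ 0.3  0.2 -3.9]
```

Call:
send_rows:
  steps: [0.6,0,0,0.004,0,0.6,0,0,0.007,0,0.6,0,0,0.008,0,0.6,0,0,0.0085,0,0.6,0,0,0.0085,0]

```text
time_s: 58.68
eef_pos: [0.5213, 0.0535, 0.1107]
tool_rot: [-0.059, 0.998, -0.0, 0.0]
wrist_force: [-0.9, 0.5, -3.9]
grip_width: 0.663
grasp_force: 14.9
```

Call:
send_rows:
  steps: [0.6,0,0,0.0005,0,0.6,0,0,0.001,0]

```text
time_s: 58.92
eef_pos: [0.5215, 0.0535, 0.1102]
tool_rot: [-0.059, 0.998, -0.0, 0.0]
wrist_force: [-2.2, 0.1, 4.7]
grip_width: 0.666
grasp_force: 15.0
```

Glue bottle is down. I release it and rise to the earlier viewing pose to compare.

Call:
send_rows:
  steps: [0.4,0,0,-0.0005,0,0.2,0,0,-0.0005,0,0,0,0,-0.0005,0,0,0,0,-0.001,0,0,0,0,-0.04,0,0,0,0,-0.09,0,0,0,0,-0.15,0,0,-0.02,-0.02,-0.19,0,0,-0.045,-0.055,-0.19,0,0,-0.055,-0.077,-0.191,0,0,-0.055,-0.077,-0.191,0,0,-0.055,-0.077,-0.191,0]

```text
time_s: 60.42
eef_pos: [0.5844, -0.0161, 0.3002]
tool_rot: [-0.059, 0.998, 0.0, -0.0]
wrist_force: [-0.4, 0.7, -0.4]
grip_width: 0.995
grasp_force: 0.0
```

```bash
python3 - <<'E'
from h import *
go(.584,-.0166,.2999,96.77)
c=cam("wrist"); np.savez("pics/w10.npz",**c)
cv2.imwrite("pics/crop10.png",cv2.resize(c["pixels"][20:260,160:480],(800,600),interpolation=cv2.INTER_CUBIC))
E
```

```text
t 60.42 at [ 0.5844 -0.0161  0.3002] ang 96.78 j6 -1.76 -> shift [ 0.0005 -0.0004  0.0003] turn 0.001 w 0.995 gf 0.0 F [-0.4  0.7 -0.4]
```

View pics/crop10.png

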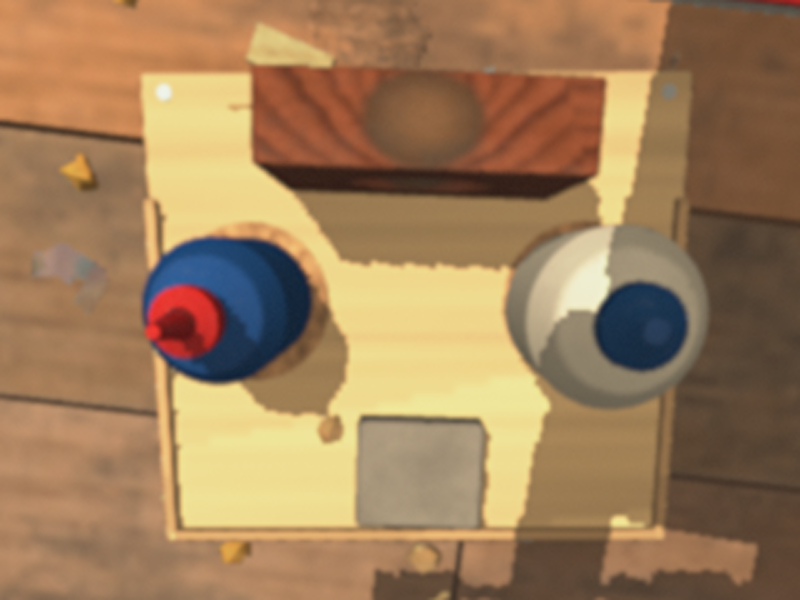

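The picture matches the start view: block, bottles and grey block are within about 1 pixel (about 1 mm), upright, and the tin is gone from the board. I hand in.

```bash
python3 -c "
from cell import manip
print(manip.job_done())"
```

```text
the job is handed in; nothing more can be done
None
```

The job is handed in at about 60 s of the 144 s: the red tin lies flat in the tray beside the jar, and the glue bottle, oil bottle and wooden block stand upright on the board within about 1 mm of where they started, by the closing wrist picture.

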